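# Index the inspection table to the next board

## Robot

A 6-joint arm with a two-finger parallel gripper is mounted at the origin on the work surface. World frame = base frame: x ahead of the robot, y to its left, z up, the work surface at z = 0. Lengths are in mm, angles in rad, forces in N, time in s.
With the tool pointing down it reaches from about 350 to 875 mm from the base axis. Payload 4.2 kg.
Tool frame: the origin (TCP) lies on the mounting face of the last link; the fingertips stand 173 mm ahead of it and the grasp point (between the pads) lies 155 mm ahead of it; z points along the fingers, y is the direction in which the jaws open and shut (so a half turn about z gives the same grasp; the last joint's range is limited). The gripper opens to 85 mm and grips with 20 to 120 N. Pads are 22 mm wide; open, the fingers measure 114 mm over their backs; the gripper's body (76 mm by 85 mm) begins 54 mm behind the grasp point. The pads swing forward as they close: fully open they stand 13 mm farther back than shut.
Start: joints at [-0.98, 0.385, 0.008, 0, -1.194, -0.259], TCP at [203.606, -590.885, 404.712] pointing down, gripper open.
Joint ranges: [-3.14, 3.14], [-1.21, 2.06], [-1.07, 1.41], [-3.16, 2.05], [-2.99, -0.16], [-3.1, 3.1]. Speed limits (rad/s): [2.79, 2.79, 3.14, 3.14, 3.14, 3.14].

## Interface

Orientations are given as a unit quaternion [x, y, z, w].
In Python, from bench import arm gives the robot as it stands. The module is installed in compiled form; this text tells all that it offers.
- The arm moves only by the tool play_rows, never from a script. Its argument "moves" is a list of rows, each a list of 3 entries, a list of its own where there are three numbers: the shift along the world's x, y, z in units of 30 cm (1.0 is 30 cm), then the turn about the world's z in units of 30 degrees (1.0 is 30 degrees), then the gripper's target within -1 to 1 (shut at 1, half-way at 0, fully open at -1). In form: [[[x, y, z], turn, jaw], ...]. A call has 1 to 12 rows; each row is the pose to reach, as a shift and turn from the pose measured when the call began; what a row does not reach only later rows make up. A row lasts 1/8 s, in which the tool goes at most 62.5 mm and 10.7 degrees, less where a joint would pass 70% of its speed; a pose out of reach is approached as far as the arm can. A call with a number of a shift or a turn outside -1 to 1 is refused whole. A call with a gripper value outside its range is refused whole. The fingers move at their own pace and stop on an object; the grip force is fixed at half the most. Time passes only in rows, so rows that repeat a pose let the fingers close. It gives the time, the measured TCP pose, the force and the opening at its end, in the units of the state.
- arm.read_state(): the state, without advancing time (a new reading comes with each control period).
- arm.get_image(name): name is "scene" or "side" or "wrist"; returns a dict with "pixels" (480x640x3 uint8, red, green, blue), "vfov" (degrees; the focal length in pixels is half the picture's height over the tangent of half this angle, whatever the lens; pixels are square), "cx", "cy" (the principal point, pixels), "xyz" and "rotation" of the camera in the world. Camera axes: x right, y up, looking along -z (the intrinsics and any distortion apply to the point x, -y, -z); pixel columns grow to the right and rows downward; lengths in mm; the calibration is good to about 2 mm. A picture is of the moment at which its call begins. There is no depth.
- arm.job_done(): hands the job in, once; it reports no verdict.
Trained networks look in a picture, given as the dict that the camera call returned (one of the last four; its "shot" number tells which), for a name from the list of things; names that differ only in an ending like _2 or _b are one class to them, and where a whole thing is asked for, a point or a joint stands for the part that bears it (a point fixed in the world has none). Each returns a list of dicts, best first, with "conf" (0 to 1); they miss things now and then, are a little off and sometimes report something else, mostly with a low value. They report only what shows in the picture. A call takes as long as a camera call. They do not tell look-alikes from the thing itself.
- arm.look_for(name, picture): "centre" ([x, y, z] in mm, in world coordinates, good to about 4 mm: the middle of the surface that is visible of it).
The state is a dict: "clock": time; "joints": joint angles; "joint_vel": joint speeds; "joint_efforts": joint torques, N m; "position": TCP position; "ee_rot": TCP orientation; "contact_force": force on the tool from outside, world axes, zero at the start; "wrist_torque": the same for the moment, N m; "gripper_width": finger opening in mm.
Only numpy, scipy, OpenCV 4.12 (cv2) and the standard library are available. Lean on these libraries where they do the work, as an engineer would, in place of code of your own. Each camera call takes 0.05 s, during which the arm holds its last target.

## Task

Bring the green round board under the microscope: with the closed fingertips on top of the red plunger knob, press it down to free the rotary table, push it round by one hole (45 degrees) in the direction that carries the green board to the microscope, and let the plunger spring fully up into that next hole. Go neither the wrong way nor past that hole, do not take hold of the knob, do not touch the boards (they ride along in their nests), leave the screwdriver, jar and spool where they are, and finish clear of everything.

Things in the scene. Friction and masses are not known exactly. Their poses are not given: they have to be found in the camera images.
- plunger_top (a point): centre of the flat top face of the red plunger knob, a disc 32 mm in diameter and 14 mm high; with the plunger up the face is 85 mm above the bench. The knob stands on a yellow arm that sticks out of the rotary table over the aluminium index plate, 140 mm from the table's axis, and goes round with the table. Nothing else within 40 mm of it is taller than 60 mm
- plunger (a joint): how far the knob is pressed straight down, m: 0 = up (pin in a hole, table locked), 0.012 = hard stop; spring 3 N at 0, 7 N at the stop. From 0.0095 on the table is free to turn. Let go between holes, the pin rides under the plate at about 0.009; within about 4 mm of a hole (at the knob) it snaps up by itself. If the knob stays 7 to 9 mm low, press again and push on a few mm
- turntable (a joint): angle of the rotary table, rad, counter-clockwise seen from above is positive; 0 at the start (middle one of five holes). Holes are 0.785 rad (45 degrees) apart: at -1.571, -0.785, 0, 0.785, 1.571, with 0.01 rad of play in a hole. Light friction, about 0.04 N m: when freed, the friction of a fingertip pressing on the knob is enough to carry the table round; it stays where it is left
- table_axis (a point): point on the vertical axis of the rotary table at the height of its top face, 50 mm above the bench. The table is a dark steel disc 210 mm in diameter on a fixed grey base with a round aluminium index plate 330 mm in diameter (its upper face at 36 mm); five brass-rimmed holes are drawn on a dark arc slot on the side of the plunger. Its place and yaw on the bench vary
- viewing_place (a point): fixed point on the table's top face (50 mm above the bench) straight below the small white microscope head, 72 mm from the axis. The head's lower end is 125 mm above the bench and its upper end at 208 mm; it is held by a steel post 195 mm tall that stands 205 mm from the axis, outside the plate, on the side away from the plunger
- board_green: green round circuit board, 44 mm in diameter, 3 mm thick (9 mm with its parts), lying loose between four brass pins in a nest of the table; origin at the centre of its underside, 72 mm from the axis. At the start it is one hole (45 degrees) to one side of the viewing place or to the other
- board_blue: blue board, same kind, in the nest on the other side of the viewing place; origin at the centre of its underside
- board_red: red board, same kind, already inspected, below the microscope at the start; origin at the centre of its underside
- screwdriver: screwdriver with orange handle, 160 mm long, lying on the bench beside the index plate; bystander; origin under its middle
- jar: closed jar, 48 mm in diameter, 55 mm high, on the bench; bystander; origin at the centre of its underside
- spool: blue empty reel, 52 mm in diameter, 34 mm high, on the bench; bystander; origin at the centre of its underside
There are look-alikes about, which are no part of the job. Several things have the shape of the board_green; the one meant has the colours described above. Leave any grey look-alike of the board_red alone.

How it is judged (in metres and radians):
On the way, in this order (a step that is already met when the one before it is completed fails the run):
1. the plunger is pressed in until the table is free (value of joint plunger above 0.0088 m), for 0.1 s.
2. the green board is under the microscope and the plunger has sprung up in that hole (horizontal distance between board_green and viewing_place below 0.006 m and value of joint plunger below 0.002 m), for 0.2 s.
At the end, for the whole second after the job is handed in: the green board lies flat in its nest with its centre within 6 mm (seen from above) of the viewing place, the plunger is up within 2 mm, the table is at rest, the other two boards lie flat in their nests, and the screwdriver, jar and spool are within 15 mm of where they stood (all of step 2 and angular speed of board_green below 0.1 rad/s and velocity of joint turntable between -0.05 and 0.05 rad/s and height (world z) of board_green between 0.047 and 0.053 m and height (world z) of board_blue between 0.047 and 0.053 m and height (world z) of board_red between 0.047 and 0.053 m and horizontal distance between board_blue and table_axis between 0.066 and 0.078 m and horizontal distance between board_red and table_axis between 0.066 and 0.078 m and distance of each of screwdriver, jar, spool from where it was at the start of the episode below 0.015 m); the robot touches nothing.
It fails at once if the knob is taken between the fingers instead of being pressed from above (grasp point down at the knob) (horizontal distance between the grasp point and plunger_top below 0.016 m and z of the grasp point in the frame of plunger_top below 0.008 m).
It fails at once if the table is turned past the next hole, or the wrong way so that the blue board comes towards the microscope (value of joint turntable above 1 rad or value of joint turntable below -1 rad or horizontal distance between board_blue and viewing_place below 0.03 m).
It fails at once if a board is lifted out of its nest (height (world z) of any of board_green, board_blue, board_red above 0.056 m).
It fails at once if the robot touches a board (contact force between any of the arm, the fingers and board_green above 0.5 N or contact force between any of the arm, the fingers and board_blue above 0.5 N or contact force between any of the arm, the fingers and board_red above 0.5 N).
It fails at once if a bystander is knocked away or lifted (distance of any of screwdriver, jar, spool from where it was at the start of the episode above 0.03 m).
It also fails if it takes over 38 s, if anything falls off the work surface, if the arm or the gripper's body presses on something with over 40 N, if the wrist force passes 120 N, or if a joint passes its speed limit or range.

## Working session

There is one attempt and no reset: what is moved stays moved. The work goes in short steps, Python scripts to look and compute and a tool call to move; the robot and the scene stay as the last step left them, time stands still between calls to the robot, and variables do not carry over. Pictures are saved under pics/ and viewed, and the job is handed in when it is done.

Besides the shell and the picture viewer there is one more tool, called after "Emit:" by a JSON object that holds its "api" and its "payload", one argument or row to a line. play_rows: Moves the arm, as the interface text tells. Shifts and turns lie within -1 to 1; 1 stands for 30 cm of shift or 30 degrees of turn. Its arguments: {"type":"object","properties":{"moves":{"type":"array"}},"required":["moves"]}

```bash
mkdir -p pics; python3 - <<'E'
from bench import arm
import cv2,json,pickle
s=arm.read_state();print(s)
P={}
for n in("scene","side"):
    p=arm.get_image(n);P[n]=p
    cv2.imwrite(f"pics/{n}0.png",p["pixels"][:,:,::-1])
    print(n,{k:v for k,v in p.items() if k!="pixels"})
    for t in("plunger_top","board_green","board_blue","board_red","table_axis","screwdriver","jar","spool"):
        print(t,[( [round(c) for c in r["centre"]],round(r["conf"],2)) for r in arm.look_for(t,p)])
pickle.dump(P,open("p0.pkl","wb"))
E
```

```text
{'clock': 0.0, 'joints': array([-9.80390307e-01,  3.85524274e-01,  6.63593337e-03, -4.91106229e-04,
       -1.19398854e+00, -2.58590020e-01]), 'joint_vel': array([-6.41927648e-04,  1.24118857e-04,  3.58065236e-05, -5.76268117e-04,
        1.00208547e-03, -7.98573082e-04]), 'joint_efforts': array([ 9.03654072e-04, -3.92293417e+01,  1.88403386e+01,  4.18622419e+00,
       -4.58024864e-03,  2.32231071e-05]), 'position': array([ 203.55845858, -590.70091146,  403.64579661]), 'ee_rot': array([-1.65058491e-01,  9.86283205e-01,  1.04194726e-03, -2.20476221e-04]), 'contact_force': array([-0.37958202, -0.60106397, -0.30398058]), 'wrist_torque': array([-0.00833785, -0.01299639,  0.01538111]), 'gripper_width': 85.51481231078705}
scene {'vfov': 53.700609918491764, 'cx': 317.9113195924413, 'cy': 239.44204727506548, 'xyz': array([ 900.21290116, -586.77999092,  798.75302688]), 'rotation': array([0.36815244, 0.08608465, 0.20866923, 0.90194809]), 'shot': 1}
plunger_top [([486, 46, 84], 0.51), ([690, 17, 56], 0.38), ([640, -215, 32], 0.37)]
board_green [([615, 10, 50], 0.67), ([632, 95, 53], 0.57), ([7
[... 192 characters left out ...]
[([597, 255, 52], 0.66)]
spool [([643, -215, 30], 0.79)]
side {'vfov': 49.91830063396907, 'cx': 317.3132332385246, 'cy': 238.50169963799434, 'xyz': array([209.41778105, 684.88914864, 498.94127116]), 'rotation': array([-0.13568815,  0.49970548,  0.82982565, -0.20802055]), 'shot': 2}
plunger_top [([482, 53, 84], 0.57)]
board_green [([714, 285, 4], 0.81), ([629, 104, 51], 0.69), ([628, -205, 29], 0.45)]
board_blue [([693, 23, 53], 0.55)]
board_red [([759, -204, -3], 0.61), ([626, 89, 46], 0.61), ([677, 78, 53], 0.57)]
table_axis [([627, 88, 41], 0.96)]
screwdriver [([391, -161, 16], 0.6), ([480, 60, 85], 0.22)]
jar [([604, 271, 34], 0.96), ([629, 105, 52], 0.47)]
spool [([632, -201, 28], 0.84)]
```

View pics/scene0.png

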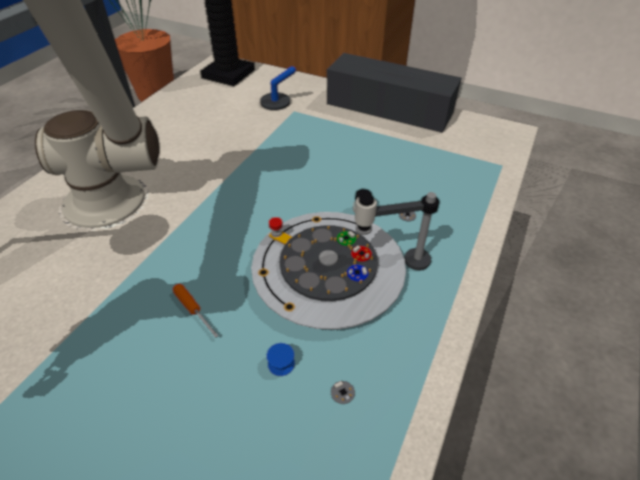

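View pics/side0.png

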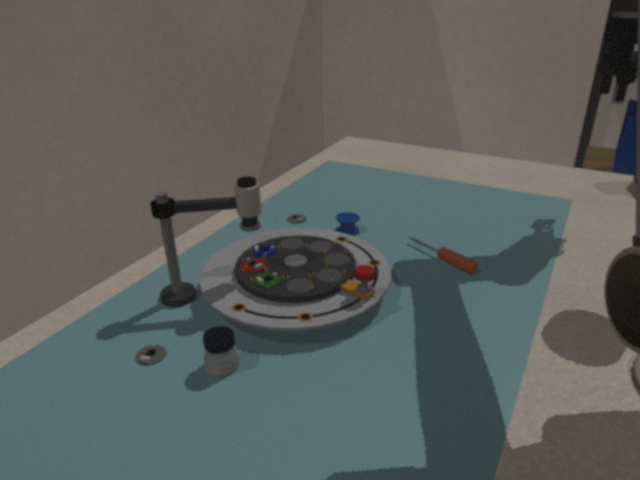

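The side view puts the knob at (365,272), red at (254,266) under the head, green at (268,279) and blue at (264,250). The scene view has the knob at (276,224), green at (347,238), red at (361,254) and blue at (357,273). Next I'll measure these more precisely.

```bash
cat > h.py <<'E'
import numpy as np,cv2
from scipy.spatial.transform import Rotation as R
def ray(p,u,v):
    f=240/np.tan(np.radians(p["vfov"]/2))
    d=np.array([(u-p["cx"])/f,-(v-p["cy"])/f,-1.]);return R.from_quat(p["rotation"]).apply(d)
def at(p,u,v,z):
    d=ray(p,u,v);return p["xyz"]+d*(z-p["xyz"][2])/d[2]
def proj(p,X):
    f=240/np.tan(np.radians(p["vfov"]/2))
    c=R.from_quat(p["rotation"]).inv().apply(np.asarray(X,float)-p["xyz"]);return p["cx"]+f*c[0]/-c[2],p["cy"]-f*c[1]/-c[2]
def blobs(p,col,mina=15):
    h=cv2.cvtColor(p["pixels"],cv2.COLOR_RGB2HSV)
    rg={"red":[(0,8),(172,180)],"green":[(45,75)],"blue":[(112,128)]}[col]
    m=np.zeros(h.shape[:2],np.uint8)
    for a,b in rg:m|=cv2.inRange(h,(a,150,60),(b,255,255))
    n,l,s,c=cv2.connectedComponentsWithStats(m)
    return [(s[i][:5].tolist(),c[i].round(1).tolist()) for i in range(1,n) if s[i][4]>=mina]
E
python3 - <<'E'
import pickle;from h import *
P=pickle.load(open("p0.pkl","rb"))
for n,p in P.items():
    for c,z in(("red",79),("green",55),("blue",55)):
        for b,ce in blobs(p,c): print(n,c,b,ce,at(p,*ce,z).round(),at(p,*ce,55).round())
    f=cv2.resize(p["pixels"][190:330,200:460] if n=="scene" else p["pixels"][170:340,180:410],None,fx=3,fy=3,interpolation=cv2.INTER_CUBIC)
    cv2.imwrite(f"pics/{n}z.png",f[:,:,::-1])
E
```

```text
scene red [270, 218, 12, 12, 122] [275.4, 223.4] [483.  50.  79.] [469.  71.  55.]
scene red [351, 246, 21, 16, 192] [361.5, 253.8] [688.  49.  79.] [681.  70.  55.]
scene green [337, 231, 19, 15, 128] [345.9, 238.5] [633.  97.  55.] [633.  97.  55.]
scene blue [348, 265, 20, 16, 165] [356.8, 273.2] [693.  15.  55.] [693.  15.  55.]
side red [440, 249, 10, 11, 40] [443.8, 253.6] [390. -62.  79.] [ 400. -105.   55.]
side red [448, 254, 13, 12, 39] [453.3, 258.6] [371. -53.  79.] [380. -95.  55.]
side red [241, 259, 25, 13, 149] [252.1, 265.6] [650. 114.  79.] [675.  82.  55.]
side red [355, 266, 20, 15, 213] [363.9, 272.3] [482.  52.  79.] [498.  15.  55.]
side green [275, 278, 5, 7, 15] [277.1, 281.1] [611. 104.  55.] [611. 104.  55.]
side green [264, 281, 8, 6, 17] [267.2, 282.9] [622. 115.  55.] [622. 115.  55.]
side blue [254, 245, 10, 11, 46] [259.6, 251.0] [693.  34.  55.] [693.  34.  55.]
side blue [267, 245, 10, 11, 42] [270.2, 251.3] [675.  26.  55.] [675.  26.  55.]
```

View pics/scenez.png

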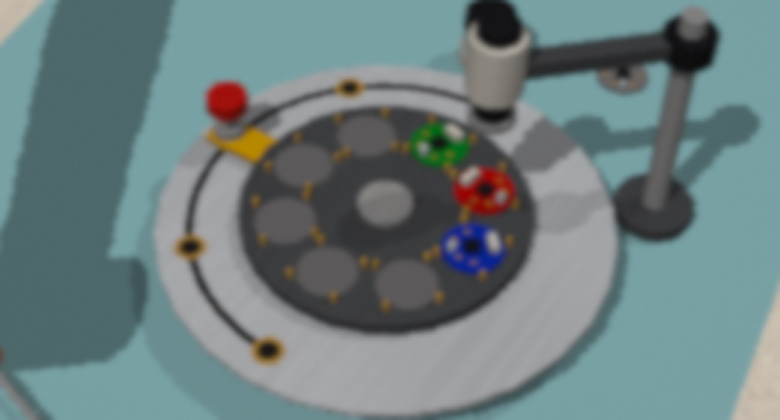

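```bash
python3 - <<'E'
import pickle;from h import *
from scipy.optimize import least_squares
P=pickle.load(open("p0.pkl","rb"));p=P["scene"]
g=lambda x,y,z:at(p,200+x/3-.33,190+y/3-.33,z)
H=[g(349,88,36),g(191,246,36),g(268,350,36)]
print("holes",np.round(H)); print("hub",g(385,203,55).round(),"head low",g(491,110,125).round(),"post",g(654,207,0).round())
B={"g":g(438,146,53),"r":g(485,190,53),"b":g(473,248,53)}
k=at(p,275.4,223.4,79);k2=at(P["side"],363.9,272.3,79);K=(k+k2)/2
print(k.round(1),k2.round(1),{a:b.round() for a,b in B.items()})
def f(c):
    return [np.hypot(*(b[:2]-c))-72 for b in B.values()]+[np.hypot(*(h[:2]-c))-140 for h in H]+[np.hypot(*(K[:2]-c))-140]
r=least_squares(f,[620,30]);c=r.x;print("axis",c,np.round(r.fun,1))
a=lambda v:round(np.degrees(np.arctan2(v[1]-c[1],v[0]-c[0])),1)
print({n:a(b) for n,b in B.items()},"holes",[a(h) for h in H],"K",a(K),"post",a(g(654,207,0)),"head",a(g(491,110,125)))
E
```

```text
holes [[ 537.  143.   36.]
 [ 509.  -52.   36.]
 [ 600. -107.   36.]]
hub [621.  29.  55.] head low [676.  80. 125.] post [785. 160.   0.]
[483.1  49.8  79. ] [482.3  51.7  79. ] {'g': array([631.,  99.,  53.]), 'r': array([679.,  73.,  53.]), 'b': array([692.,  20.,  53.])}
axis [621.22269629  30.08113348] [-2.2  0.3 -0.   0.9 -0.6 -0.9  0. ]
{'g': np.float64(81.8), 'r': np.float64(36.9), 'b': np.float64(-8.4)} holes [np.float64(126.9), np.float64(-143.9), np.float64(-98.6)] K 171.5 post 38.5 head 42.7
```

All the fits agree. The axis is at (621,30) and the knob at (482.7,50.7), 171.5° round from it. Green sits at 82° and the viewing place at about 37°, so the table has to turn clockwise, taking the knob to about (538,142.5). I'll shut the fingers and travel there.

Emit:
{"api": "play_rows", "payload": {
  "moves": [
    [[0.08, 0.17, 0], 0, 1],
    [[0.16, 0.34, 0], 0, 1],
    [[0.24, 0.5, 0], 0, 1],
    [[0.32, 0.67, 0], 0, 1],
    [[0.4, 0.83, 0], 0, 1],
    [[0.47, 1.0, 0], 0, 1],
    [[0.47, 1.0, 0], 0, 1]
  ]
}}

```text
clock: 1.78
position: [345.5, -288.3, 405.3]
ee_rot: [-0.168, 0.986, -0.0, 0.001]
contact_force: [-0.4, -0.7, 0.2]
gripper_width: -0.1
```

Emit:
{"api": "play_rows", "payload": {
  "moves": [
    [[0.08, 0.17, 0], 0, 1],
    [[0.16, 0.34, 0], 0, 1],
    [[0.24, 0.5, 0], 0, 1],
    [[0.32, 0.67, 0], 0, 1],
    [[0.4, 0.83, 0], 0, 1],
    [[0.46, 1.0, 0], 0, 1],
    [[0.46, 1.0, 0], 0, 1]
  ]
}}

```text
clock: 2.65
position: [484.9, 13.8, 405.1]
ee_rot: [-0.17, 0.985, -0.0, 0.001]
contact_force: [-0.3, -0.6, -0.0]
gripper_width: 0.1
```

Now I'll move above the knob, shifting x −2 mm, y +37 mm and z −90 mm.

Emit:
{"api": "play_rows", "payload": {
  "moves": [
    [[0, 0.12, -0.1], 0, 1],
    [[-0.007, 0.123, -0.25], 0, 1],
    [[-0.007, 0.123, -0.37], 0, 1],
    [[-0.007, 0.123, -0.37], 0, 1],
    [[-0.007, 0.123, -0.37], 0, 1]
  ]
}}

```text
clock: 3.28
position: [483.6, 50.1, 295.5]
ee_rot: [-0.169, 0.986, -0.0, 0.002]
contact_force: [0.1, -0.5, -0.4]
gripper_width: 0.2
```

```bash
python3 - <<'E'
from bench import arm
from h import *
s=arm.read_state();print(s["position"],s["contact_force"])
for n in("wrist","side","scene"):
    p=arm.get_image(n);cv2.imwrite(f"pics/{n}1.png",p["pixels"][:,:,::-1])
    if n=="wrist":print(p["xyz"],p["rotation"],p["vfov"])
    for b,c in blobs(p,"red",60):print(n,b,c,at(p,*c,79).round(1),at(p,*c,85).round(1))
E
```

```text
[483.58985377  50.13775298 295.49925269] [ 0.07812134 -0.51460366 -0.41758236]
[405.26760176  22.42476216 265.54190525] [-0.09621304 -0.13488623  0.80546271  0.56901545] 66.71408922705932
wrist [289, 241, 56, 55, 2499] [316.2, 269.2] [482.8  49.9  79. ] [480.3  49.   85. ]
side [241, 262, 23, 10, 103] [248.8, 267.4] [651.3 121.4  79. ] [645.  129.5  85. ]
side [355, 266, 19, 15, 216] [363.7, 272.3] [482.6  51.8  79. ] [478.7  60.9  85. ]
scene [270, 218, 12, 12, 121] [275.4, 223.4] [483.1  49.8  79. ] [486.5  44.5  85. ]
scene [351, 246, 21, 16, 195] [361.4, 253.8] [687.8  48.4  79. ] [689.6  43.2  85. ]
```

View pics/wrist1.png

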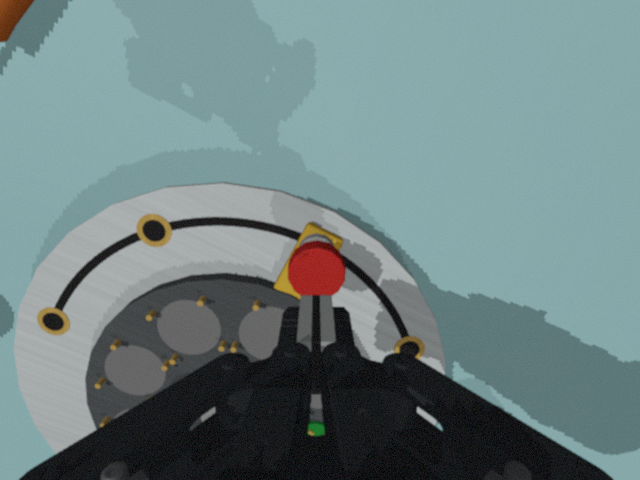

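View pics/side1.png

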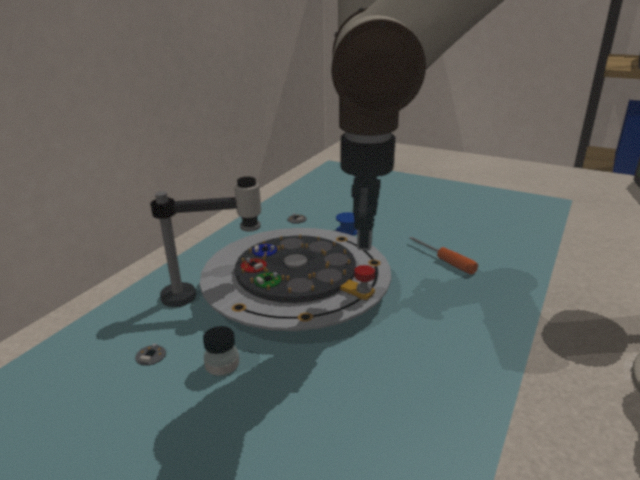

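```bash
python3 - <<'E'
from bench import arm
from h import *
p=arm.get_image("wrist")
H=np.array([at(p,u,v,36)[:2] for u,v in((409,348.5),(154,231),(53,321.5))])
print(H.round(1))
# circumcircle
A=2*(H[1:]-H[0]);b=(H[1:]**2).sum(1)-(H[0]**2).sum();c=np.linalg.solve(A,b)
print(c,np.hypot(*(H-c).T),np.degrees(np.arctan2(*(H-c).T[::-1])))
E
```

```text
[[ 538.4  143.5]
 [ 510.8  -53.6]
 [ 603.6 -109. ]]
[624.32177934  31.0482405 ] [141.55618388 141.55618388 141.55618388] [ 127.37158918 -143.29479418  -98.42086423]
```

Emit:
{"api": "play_rows", "payload": {
  "moves": [
    [[-0.003, 0.001, -0.06], 0, 1],
    [[-0.003, 0.001, -0.11], 0, 1],
    [[-0.003, 0.001, -0.13], 0, 1],
    [[-0.003, 0.001, -0.14], 0, 1],
    [[-0.003, 0.001, -0.14], 0, 1]
  ]
}}

```text
clock: 4.1
position: [482.1, 50.8, 254.1]
ee_rot: [-0.17, 0.986, 0.0, 0.002]
contact_force: [-2.5, -0.7, 3.9]
gripper_width: -0.0
```

Contact matches the model: 3.9 mm pressed and about 4.3 N. I'll press to about 11 mm.

Emit:
{"api": "play_rows", "payload": {
  "moves": [
    [[0.001, 0, -0.012], 0, 1],
    [[0.001, 0, -0.023], 0, 1],
    [[0.001, 0, -0.023], 0, 1],
    [[0.001, 0, -0.023], 0, 1]
  ]
}}

```text
clock: 4.6
position: [482.4, 50.8, 247.6]
ee_rot: [-0.17, 0.985, 0.0, 0.002]
contact_force: [-3.4, 0.2, 6.6]
gripper_width: -0.2
```

Emit:
{"api": "play_rows", "payload": {
  "moves": [
    [[0.005, 0.03, -0.002], 0, 1],
    [[0.013, 0.06, -0.002], 0, 1],
    [[0.022, 0.09, -0.002], 0, 1],
    [[0.033, 0.118, -0.002], 0, 1],
    [[0.046, 0.146, -0.002], 0, 1],
    [[0.061, 0.173, -0.002], 0, 1],
    [[0.061, 0.173, -0.002], 0, 1]
  ]
}}

```text
clock: 5.48
position: [502.3, 103.9, 248.2]
ee_rot: [-0.17, 0.985, 0.001, 0.005]
contact_force: [-1.0, 0.6, 4.7]
gripper_width: 0.2
```

```bash
python3 - <<'E'
from bench import arm
from h import *
s=arm.read_state();print(s["position"],s["contact_force"])
for n in("wrist","side","scene"):
    p=arm.get_image(n);cv2.imwrite(f"pics/{n}2.png",p["pixels"][:,:,::-1])
    for b,c in blobs(p,"red",60):print(n,b,c,at(p,*c,68).round(1))
E
```

```text
[502.26784141 103.92127634 248.22335753] [-1.04041591  0.59066673  4.70469635]
wrist [280, 265, 68, 51, 1988] [312.6, 286.7] [496.2 100.2  68. ]
side [244, 252, 11, 12, 76] [248.9, 257.6] [681.6  80.   68. ]
side [328, 286, 20, 15, 154] [338.0, 294.7] [497.5 111.   68. ]
scene [289, 213, 12, 8, 70] [294.0, 216.9] [504.   96.5  68. ]
scene [351, 256, 22, 16, 206] [361.9, 264.0] [696.3  32.2  68. ]
```

View pics/wrist2.png

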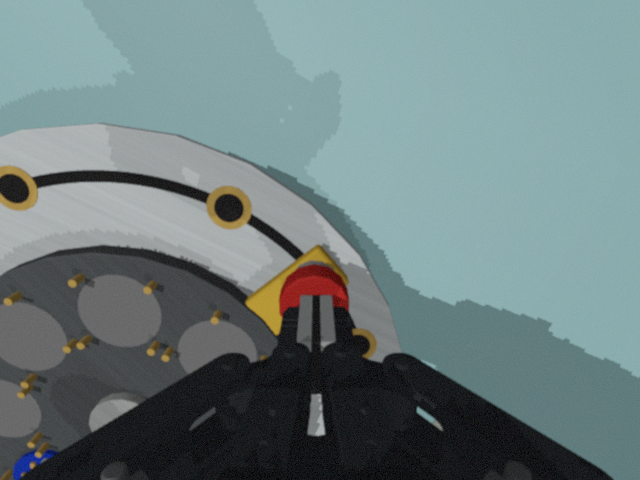

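View pics/side2.png

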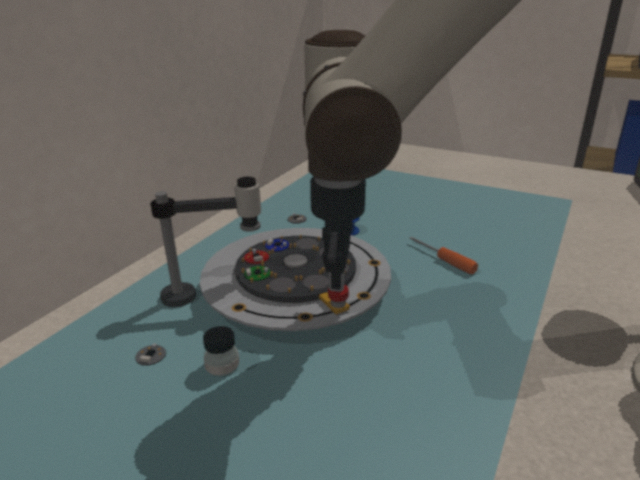

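The turn is in the right direction: green is heading for the head and the knob is about half-way. I'll do the second half.

Emit:
{"api": "play_rows", "payload": {
  "moves": [
    [[0, 0, -0.005], 0, 1],
    [[0.016, 0.024, -0.005], 0, 1],
    [[0.033, 0.047, -0.005], 0, 1],
    [[0.052, 0.07, -0.005], 0, 1],
    [[0.073, 0.091, -0.005], 0, 1],
    [[0.095, 0.111, -0.005], 0, 1],
    [[0.117, 0.128, -0.005], 0, 1],
    [[0.117, 0.128, -0.005], 0, 1]
  ]
}}

```text
clock: 6.62
position: [538.9, 143.2, 248.2]
ee_rot: [-0.171, 0.985, 0.001, 0.008]
contact_force: [0.1, 0.5, 5.2]
gripper_width: 0.1
```

```bash
cat > look.py <<'E'
import sys
from bench import arm
from h import *
k=sys.argv[1]
s=arm.read_state();print(s["clock"],s["position"],s["contact_force"])
V=[]
for n in("wrist","side","scene"):
    p=arm.get_image(n);cv2.imwrite(f"pics/{n}{k}.png",p["pixels"][:,:,::-1])
    q=p["pixels"][200:340,200:440] if n=="scene" else p["pixels"][200:340,200:440]
    if n!="wrist":V.append(cv2.resize(q,None,fx=2.5,fy=2.1,interpolation=cv2.INTER_CUBIC))
    for c in("red","green","blue"):
        for b,ce in blobs(p,c,30):print(n,c,b,ce,"z53",at(p,*ce,53).round(1)[:2],"z68",at(p,*ce,68).round(1)[:2],"z79",at(p,*ce,79).round(1)[:2])
cv2.imwrite(f"pics/z{k}.png",np.vstack(V)[:,:,::-1])
E
python3 look.py 3
```

```text
6.625 [538.93180221 143.17361435 248.1723703 ] [0.0875398  0.45997777 5.22514234]
wrist red [281, 262, 68, 51, 2158] [314.1, 285.1] z53 [540.1 142.8] z68 [532.9 140.3] z79 [527.6 138.4]
wrist red [0, 409, 72, 58, 1826] [30.0, 431.9] z53 [687.8  17. ] z68 [667.1  26. ] z79 [651.9  32.6]
wrist green [94, 418, 21, 13, 78] [103.1, 423.3] z53 [666.6  56.7] z68 [647.8  62.1] z79 [634.  66.]
side red [253, 245, 10, 12, 64] [257.1, 250.0] z53 [701.   29.6] z68 [684.5  51.7] z79 [672.3  67.8]
side red [267, 244, 10, 12, 79] [271.2, 249.5] z53 [679.4  16.5] z68 [663.6  39. ] z79 [652.   55.5]
side red [294, 292, 21, 16, 191] [304.9, 301.3] z53 [544.1 129.9] z68 [532.8 148.6] z79 [524.6 162.3]
side blue [631, 115, 9, 11, 30] [635.1, 119.0] z53 [  112.3 -1245.7] z68 [  115.6 -1180.8] z79 [  118.  -1133.1]
scene red [311, 206, 11, 10, 69] [315.7, 211.0] z53 [531.9 150.7] z68 [539.3 135.9] z79 [544.8 125. ]
scene red [347, 266, 22, 16, 218] [357.1, 273.1] z53 [692.8  17.5] z68 [697.    5.3] z79 [700.   -3.6]
scene green [352, 247, 17, 15, 137] [360.4, 254.1] z53 [678.5  69.6] z68 [683.   56.4] z79 [686.2  46.8]
scene blue [325, 276, 21, 17, 172] [334.6, 284.4] z53 [663.6 -30. ] z68 [668.4 -41.2] z79 [671.9 -49.4]
```

View pics/z3.png

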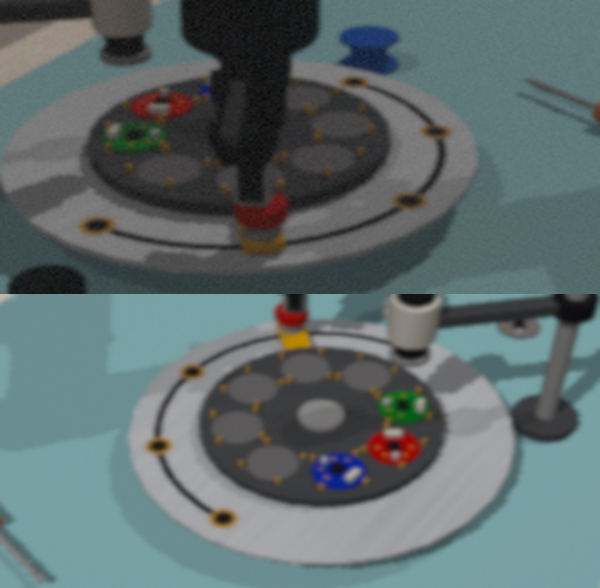

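View pics/wrist3.png

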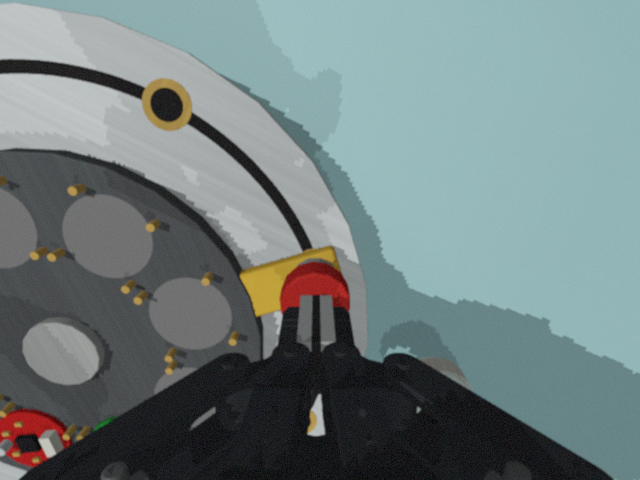

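Green is now where red used to be: (360,254) in the scene view, against (361.5,254) for red before. I'll lift straight up.

Emit:
{"api": "play_rows", "payload": {
  "moves": [
    [[0, 0, 0.02], 0, 1],
    [[0, 0, 0.04], 0, 1],
    [[0, 0, 0.07], 0, 1],
    [[0, 0, 0.12], 0, 1],
    [[0, 0, 0.2], 0, 1],
    [[0, 0, 0.2], 0, 1]
  ]
}}

```text
clock: 7.52
position: [539.1, 143.1, 310.6]
ee_rot: [-0.171, 0.985, 0.002, 0.01]
contact_force: [0.1, -0.7, -0.3]
gripper_width: -0.1
```

```bash
python3 look.py 4
```

```text
7.525 [539.14389739 143.07942983 310.64353511] [ 0.14507025 -0.74346836 -0.34874404]
wrist red [289, 227, 53, 55, 2259] [315.2, 253.5] z53 [549.1 146.5] z68 [543.3 144.4] z79 [539.  142.9]
wrist red [63, 342, 60, 49, 1510] [91.9, 364.3] z53 [691.1  18.1] z68 [675.8  24.5] z79 [664.7  29.2]
wrist green [138, 348, 57, 44, 1121] [162.7, 367.8] z53 [676.3  69.1] z68 [662.   72.1] z79 [651.6  74.4]
wrist blue [0, 290, 65, 55, 1802] [32.9, 316.0] z53 [662.7 -27.5] z68 [649.3 -18. ] z79 [639.5 -11.1]
side red [253, 244, 11, 12, 60] [257.0, 249.4] z53 [702.4  27.9] z68 [685.9  50. ] z79 [673.7  66.2]
side red [267, 245, 10, 11, 73] [271.4, 249.6] z53 [678.8  16.7] z68 [663.1  39.2] z79 [651.5  55.7]
side red [293, 285, 21, 18, 301] [303.2, 293.0] z53 [557.7 111.6] z68 [546.  130.9] z79 [537.4 145. ]
side blue [629, 116, 11, 14, 44] [633.9, 123.7] z53 [  115.4 -1181.9] z68 [  118.5 -1119.1] z79 [  120.8 -1073. ]
side blue [281, 241, 10, 7, 34] [285.9, 244.0] z53 [666.8 -13.2] z68 [651.4  10.2] z79 [640.1  27.5]
scene red [311, 200, 12, 12, 110] [316.6, 205.5] z53 [525.3 169. ] z68 [532.8 153.8] z79 [538.3 142.7]
scene red [347, 266, 21, 16, 218] [356.9, 273.3] z53 [692.6  16.8] z68 [696.8   4.6] z79 [699.9  -4.3]
scene green [352, 247, 17, 15, 135] [360.5, 254.4] z53 [679.   68.9] z68 [683.5  55.7] z79 [686.8  46.1]
scene blue [324, 276, 22, 17, 171] [334.1, 284.5] z53 [662.8 -30.6] z68 [667.6 -41.8] z79 [671.1 -50. ]
```

View pics/z4.png

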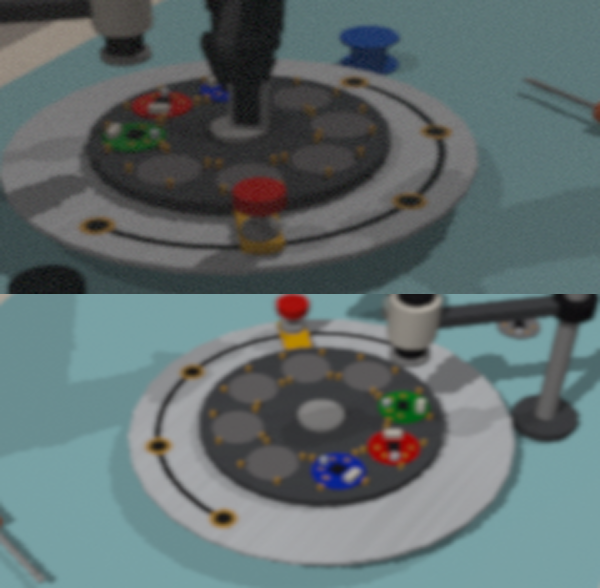

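View pics/wrist4.png

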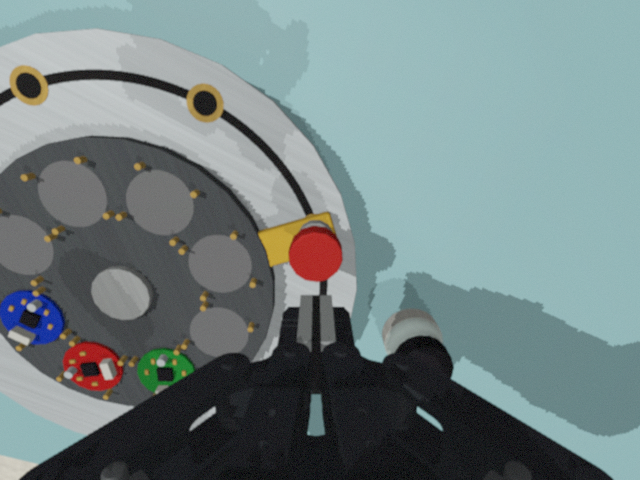

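All three views put the knob centre at z=79 mm within 2 mm of each other, just as at the start, so the plunger is fully up. I'll back off a little more, then hand in.

Emit:
{"api": "play_rows", "payload": {
  "moves": [
    [[0, 0, 0.15], 0, 1],
    [[-0.1, 0, 0.3], 0, 1],
    [[-0.1, 0, 0.3], 0, 1],
    [[-0.1, 0, 0.3], 0, 1]
  ]
}}

```text
clock: 8.18
position: [507.9, 142.6, 396.7]
ee_rot: [-0.171, 0.985, 0.001, 0.007]
contact_force: [0.2, 0.8, 0.3]
gripper_width: 0.3
```

```bash
python3 look.py 5 | grep -E "^[0-9]|scene|side red"; python3 - <<'E'
from bench import arm
p=arm.get_image("side")
for t in("screwdriver","jar","spool"):print(t,[(r["centre"],r["conf"]) for r in arm.look_for(t,p)][:1])
print(arm.job_done())
E
```

```text
8.175 [507.88963392 142.56106582 396.73722242] [0.18242656 0.80411715 0.32288787]
side red [253, 245, 11, 11, 62] [257.0, 249.6] z53 [702.   28.5] z68 [685.5  50.6] z79 [673.3  66.8]
side red [268, 244, 9, 12, 68] [271.5, 249.4] z53 [679.1  16. ] z68 [663.3  38.5] z79 [651.7  55. ]
side red [293, 285, 21, 17, 294] [303.0, 292.9] z53 [558.1 111.5] z68 [546.4 130.8] z79 [537.8 144.9]
scene red [311, 200, 12, 12, 109] [316.5, 205.5] z53 [525.1 168.9] z68 [532.6 153.7] z79 [538.1 142.6]
scene red [347, 266, 21, 16, 215] [356.9, 273.3] z53 [692.6  16.8] z68 [696.8   4.6] z79 [699.9  -4.3]
scene green [352, 247, 18, 15, 134] [360.5, 254.5] z53 [679.2  68.7] z68 [683.6  55.5] z79 [686.9  45.8]
scene blue [324, 276, 22, 17, 172] [334.1, 284.5] z53 [662.8 -30.6] z68 [667.6 -41.8] z79 [671.1 -50. ]
screwdriver [([390.2, -162.3, 19.7], 0.56)]
jar [([601.7, 269.4, 35.1], 0.77)]
spool [([627.7, -199.8, 27.1], 0.59)]
the job is handed in; nothing more can be done
None
```

The green board is under the microscope with the plunger up in the next hole. I handed the job in at about 8 s; no verdict was reported.

**What I did:** With the fingers shut, I pressed the knob about 10–11 mm from above. I carried the table 45° clockwise in two arcs, lifted straight off, and backed away to about 140 mm above the knob.

**Last checks:**
- **Plunger:** The knob is at about (538, 143), where I measured the next hole. Both fixed cameras agree within about 2.5 mm when its height is taken as fully up, as they did at the start.
- **Boards:** Green is at about (679, 69), within roughly 3–4 mm of where red sat under the head at the start. All three boards look in place in their nests.
- **Bystanders:** The screwdriver, jar and spool were found within about 5 mm of where they were at the start, which is about the detector's error.
- **Clear of everything:** The wrist force is back to the noise level, below 1 N.

No check failed. The closest to a limit was the green board's position: the camera calibration is only good to about 2 mm, and the limit is 6 mm.

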